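Lock the slicer's blade guard

TASK

Make the flat vegetable slicer on the worktop safe to put away: with the fingertips push its black lock knob along the long leg of the L-shaped slot until it stops at the corner, which slides the guard out over the blade, then push it sideways into the short leg, fully home to the end of the slot. Only push the knob, gently, without pinching or lifting it; leave the other things where they stand and finish clear of everything.

Things in the scene. Friction and masses are not known exactly. Their poses are not given: they have to be found in the camera images.
- slicer: flat grey vegetable slicer, fixed on the worktop. Origin on the worktop, z up; in its frame (mm) it spans x -65..65, y -170..150, plus a 27 mm carrying loop at +y. At y -170..10 is a flat metal deck, top z 25.5, with a 16 mm wide L-shaped slot; at y > 10 a recessed trough (floor z 8, rails z 25.5) with the blade at y 20..58.
- slot_corner (a point): where the slot's centre lines meet, at deck height; slicer frame (-5, -30, 25.5) mm. The long leg runs from here along the slicer's -y to a wall 117 mm away; in +y a wall 8 mm away stops the pin. The knob stops here with its centre about 2 mm past this point in +y.
- slot_end (a point): centre of the closed end of the short leg, at deck height; slicer frame (30, -30, 25.5) mm. The short leg runs from the corner along the slicer's +x to here (end wall 8 mm beyond). Fully home, the knob's centre is about 2 mm past this point in +x.
- lock_knob: black round lock knob, 28 mm diameter, captive in the slot by a 12 mm pin (2 mm play all round). Origin: middle of the underside of its 40 mm foot disc, 8 mm above the worktop under the deck; z up, yaw means nothing. The knob proper is 20 to 48 mm above the origin. 3.5 mm play up and down; slides easily (1 to 3 N), stays where left. Starts in the long leg, 65 to 105 mm from the corner.
- knob_top (a point): centre of the top face of the lock knob, 48 mm above the knob's origin
- guard (a joint): dark steel blade guard, a plate that slides out from under the deck along the slicer's +y; 0 m = drawn in, blade bare; about 0.064 m once the knob has reached the corner (blade covered). The knob's foot pushes it; it stays where it is left.
- spice_jar: glass spice jar with a red lid, 45 mm diameter, 106 mm high, loose, beside the slicer; origin under its middle. Leave alone.
- egg_cup: white egg cup, 49 mm diameter, 50 mm high, loose, beside the slicer; origin under its middle. Leave alone.
- frosted_cup: frosted plastic measuring cup, 65 mm diameter, 65 mm high, loose, behind the slicer; origin under its middle. Leave alone.
There are look-alikes about, which are no part of the job. Leave any purple look-alike of the lock_knob alone.

How it is judged:
On the way:
1. the knob has been pushed along the long leg to the corner (within 6 mm along the leg) (y of lock_knob in the frame of slicer above -0.036 m and x of lock_knob in the frame of slicer below 0.008 m).
At the end, for the whole second after the job is handed in: the knob rests in the short leg within 6 mm of its end (slicer x over 26 mm, y -36 to -24 mm), and the guard stands out at least 55 mm over the blade (x of lock_knob in the frame of slicer above 0.026 m and y of lock_knob in the frame of slicer between -0.036 and -0.024 m and value of joint guard above 0.055 m and linear speed of lock_knob below 0.01 m/s and angle between lock_knob's own z axis and vertical below 0.1 rad); the robot touches nothing.
It fails at once if the lock knob is lifted (more than 2.8 mm off the slicer's inner floor) (z of lock_knob in the frame of slicer above 0.0108 m).
It fails at once if the lock knob is pinched or forced (over 30 N between it and the fingers) (contact force between lock_knob and the fingers above 30 N).
It fails at once if the spice jar is moved more than 20 mm or tipped (distance of spice_jar from where it was at the start of the episode above 0.02 m or angle between spice_jar's own z axis and vertical above 0.5 rad).
It fails at once if the egg cup is moved more than 20 mm or tipped (distance of egg_cup from where it was at the start of the episode above 0.02 m or angle between egg_cup's own z axis and vertical above 0.5 rad).
It fails at once if the frosted cup is moved more than 20 mm or tipped (distance of frosted_cup from where it was at the start of the episode above 0.02 m or angle between frosted_cup's own z axis and vertical above 0.5 rad).
It also fails if it takes over 40 s, if anything falls off the work surface, if the arm or the gripper's body presses on something with over 40 N, if the wrist force passes 120 N, or if a joint passes its speed limit or range.

ROBOT

A 6-joint arm with a two-finger parallel gripper is mounted at the origin on a cart in front of the work surface, level with it; the furniture and walls round the work are solid. World frame = base frame: x ahead of the robot, y to its left, z up, the work surface at z = 0. Lengths are in m, angles in rad, forces in N, time in s.
With the tool pointing down it reaches from about 0.3 to 0.775 m from the base axis. Payload 14.6 kg.
Tool frame: the origin (TCP) lies on the centre line of the jaws, within the pads' length; the fingertips stand 11 mm ahead of it and the grasp point (between the pads) lies 8 mm behind it; y points along the fingers, x is the direction in which the jaws open and shut, and the axes are right-handed (so a half turn about y gives the same grasp; the last joint's range is limited). The gripper opens to 94 mm and grips with 3 to 60 N. Pads are 16 mm wide; open, the fingers measure 119 mm over their backs; the gripper's body (75 mm by 177 mm) begins 78 mm behind the grasp point.
Start: joints at [-1.351, 0.3, 1.521, -0, 1.321, -0.067], TCP at [0.156, -0.528, 0.216] pointing down, gripper open.
Joint ranges: [-3.03, 3.03], [-0.79, 2.21], [0.23, 2.52], [-1.04, 4.18], [0, 3.07], [-2.55, 2.55]. Speed limits (rad/s): [2.22, 2.22, 2.57, 3.14, 3.14, 3.14].

INTERFACE

Orientations are given as [roll, pitch, yaw] about the fixed x, y, z axes, in that order (R = Rz(yaw) Ry(pitch) Rx(roll)).
In Python, from station import ctrl, imaging gives the robot as it stands. The module is installed in compiled form; this text tells all that it offers.
- The arm moves only by the tool apply_moves, never from a script. Its argument "deltas" is a list of rows, each an object with "dp": the shift along the tool's x, y, z in m, a list of three; "roll": the turn about the tool's y in rad; "grip": the closure, from -1 (fully open) to 1 (shut). In form: [{"dp": [tx, ty, tz], "roll": roll, "grip": grip}, ...]. A call has 1 to 10 rows; each row shifts and turns the commanded pose from where the row before left it, along the tool's axes as they then stand; what a row does not reach is not made up. A row lasts 1/8 s, in which the tool goes at most 62.5 mm and 10.7 degrees, less where a joint would pass 70% of its speed; a pose out of reach is approached as far as the arm can. A call with a gripper value outside its range is refused whole. The fingers move at their own pace and stop on an object; "newtons" is the grip in N (left out, the last holds). Time passes only in rows, so rows that do not move let the fingers close. It gives the time, the measured TCP pose, the force and the opening at its end, in the units of the state.
- ctrl.get_obs(): the state, without advancing time (a new reading comes with each control period).
- imaging.camera(name): name is "scene" or "side" or "wrist"; returns the picture (400x640x3 uint8, blue, green, red); there is no depth.
- imaging.camera_info(name): a dict with "K" (3x3 intrinsics, pixels), "D" ([k1, k2, p1, p2, k3] as OpenCV has them; the pictures are not rectified), "world_from_camera" (4x4, takes a point from camera to world coordinates). Camera axes: x right, y down, z forward; pixel columns grow to the right and rows downward; lengths in m; the calibration is good to about 2 mm. A picture is of the moment at which its call begins: read the wrist's pose just before it. camera_info takes no time and is no camera call; for the wrist camera it gives the pose at the moment of the call.
- ctrl.hand_in(): hands the job in, once; it reports no verdict.
The state is a dict: "time_s": time; "qpos": joint angles; "joint_vel": joint speeds; "tau": joint torques, N m; "ee_pos": TCP position; "eef_rot": TCP orientation; "force": force on the tool from outside, world axes, zero at the start; "moment": the same for the moment, N m; "grip_width": finger opening in m.
Only numpy, scipy, OpenCV 4.12 (cv2) and the standard library are available. Lean on these libraries where they do the work, as an engineer would, in place of code of your own. Each camera call takes 0.05 s, during which the arm holds its last target. There are 200 camera calls.

## Working session

There is one attempt and no reset: what is moved stays moved. The work goes in short steps, Python scripts to look and compute and a tool call to move; the robot and the scene stay as the last step left them, time stands still between calls to the robot, and variables do not carry over. Pictures are saved under pics/ and viewed, about 8 in all and at most 12, crops included, and the job is handed in when it is done.

Besides the shell and the picture viewer there is one more tool, called after ">>>" by a JSON object that holds its "method" and its "body", one argument or row to a line. apply_moves: Moves the arm, as the interface text tells. Its arguments: {"type":"object","properties":{"deltas":{"type":"array"},"newtons":{"type":"number"}},"required":["deltas"]}

```bash
mkdir -p pics; python3 - <<'E'
from station import ctrl, imaging
import cv2, numpy as np
print(ctrl.get_obs())
for n in ("scene","side"):
    cv2.imwrite(f"pics/{n}0.png", imaging.camera(n)); i=imaging.camera_info(n); print(n,i)
E
```

```text
{'time_s': 0.0, 'qpos': array([-1.35058707e+00,  3.00486782e-01,  1.52156457e+00,  3.79388629e-06,
        1.32069769e+00, -6.66233889e-02]), 'joint_vel': array([ 0.00119666, -0.0014798 , -0.0004487 ,  0.00161585, -0.00016704,
       -0.00016933]), 'tau': array([-2.08350255e-03, -5.31807554e+01, -3.52738094e+01,  7.07661593e-02,
        2.44112348e-02, -1.01505952e-04]), 'ee_pos': array([ 0.15553618, -0.52729607,  0.21588471]), 'eef_rot': array([-1.57071567e+00,  1.15357530e-03, -1.28396458e+00]), 'force': array([-0.09100401,  0.26416392, -0.40782675]), 'moment': array([-0.01189992,  0.00854543,  0.04463376]), 'grip_width': 0.09416868026457592}
scene {'K': array([[379.13652835,   0.        , 314.94530918],
       [  0.        , 379.13652835, 194.21838428],
       [  0.        ,   0.        ,   1.        ]]), 'D': array([-0.07743418,  0.        ,  0.        ,  0.        ,  0.        ]), 'world_from_camera': array([[-0.89936039, -0.33211272,  0.28434491,  0.20958017],
       [-0.43720509,  0.68556623, -0.5821088 ,  0.58012754],
       [-0.00161153, -0.64784264, -0.76177248,  0.79771876],
       [ 0.        ,  0.        ,  0.        ,  1.        ]])}
side {'K': array([[485.88301428,   0.        , 313.3728654 ],
       [  0.        , 485.88301428, 202.26028296],
       [  0.        ,   0.        ,   1.        ]]), 'D': array([0.0145055, 0.       , 0.       , 0.       , 0.       ]), 'world_from_camera': array([[ 0.99711114,  0.05745682, -0.04967994,  0.52938022],
       [ 0.07395264, -0.58511775,  0.80756933, -1.00969535],
       [ 0.01733175, -0.80891034, -0.58767651,  0.78742144],
       [ 0.        ,  0.        ,  0.        ,  1.        ]])}
```

View pics/scene0.png

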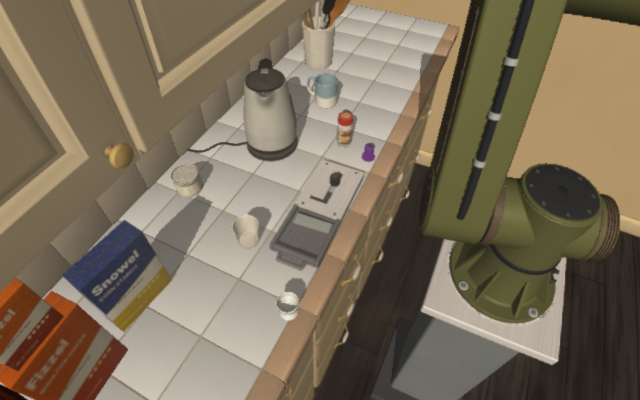

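View pics/side0.png

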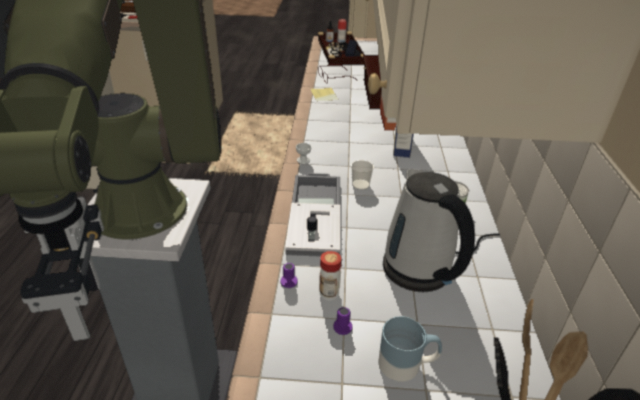

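The scene view shows the slicer deck near (330,188) with the knob at (335,180). In the side view the knob is at (312,223) and the slicer's +y points away from the camera. I'll enlarge both views to pick out corners.

```bash
python3 - <<'E'
import cv2, numpy as np
a=cv2.imread("pics/scene0.png")[150:275,262:372]; b=cv2.imread("pics/side0.png")[165:260,275:355]
a=cv2.resize(a,None,fx=4,fy=4,interpolation=cv2.INTER_CUBIC);b=cv2.resize(b,None,fx=4,fy=4,interpolation=cv2.INTER_CUBIC)
c=np.zeros((500,770,3),np.uint8);c[:500,:440]=a;c[:380,445:765]=b
cv2.imwrite("pics/crop.png",c)
E
```

```text
(no output)
```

View pics/crop.png

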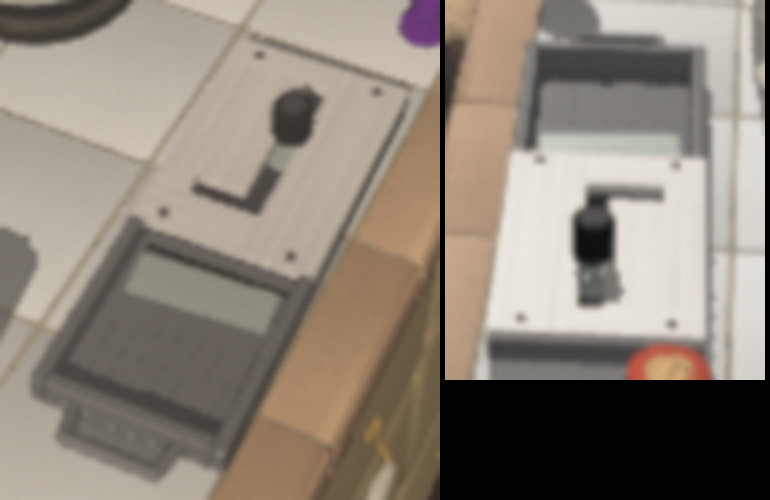

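```bash
cat > h.py <<'E'
import numpy as np, cv2
from station import ctrl, imaging
def cast(n,px,z,I=None):
    i=I or imaging.camera_info(n); T=i["world_from_camera"]
    r=cv2.undistortPoints(np.float64(px).reshape(-1,1,2),i["K"],i["D"]).reshape(-1,2)
    d=np.c_[r,np.ones(len(r))]@T[:3,:3].T; o=T[:3,3]
    return (o+d*((z-o[2])/d[:,2])[:,None])[:,:2]
def fit(L,W):
    L=np.float64(L);a=L-L.mean(0);b=W-W.mean(0)
    th=np.arctan2((a[:,0]*b[:,1]-a[:,1]*b[:,0]).sum(),(a*b).sum())
    R=np.array([[np.cos(th),-np.sin(th)],[np.sin(th),np.cos(th)]]);t=W.mean(0)-R@L.mean(0)
    return th,R,t,W-(L@R.T+t)
E
python3 - <<'E'
from h import *
np.set_printoptions(precision=4,suppress=True)
L=np.array([(-65,10),(65,10),(-65,-170),(65,-170)])/1e3
sd=np.array([(510,152),(705,157),(490,332),(707,338)],float); sd=np.c_[275+(sd[:,0]-445)/4,165+sd[:,1]/4]-.4
sc=np.array([(305,278),(137,212),(408,92),(250,38)],float); sc=np.c_[262+sc[:,0]/4,150+sc[:,1]/4]-.4
W=[]
for n,p,k in (("side",sd,(275+(594-445)/4-.4,165+214/4-.4)),("scene",sc,(262+293/4-.4,150+97/4-.4))):
    w=cast(n,p,.0255);W.append(w);th,R,t,e=fit(L,w);kw=cast(n,[k],.056)[0]
    print(n,th,t,e.tolist(),"knob",kw,R.T@(kw-t))
th,R,t,e=fit(np.r_[L,L],np.r_[W[0],W[1]]);print(th,t)
I=imaging.camera_info("wrist");print(I);o=ctrl.get_obs();T=I["world_from_camera"]
from scipy.spatial.transform import Rotation as Ro
Rt=Ro.from_euler('xyz',o["eef_rot"]).as_matrix();print(Rt, Rt.T@(T[:3,3]-o["ee_pos"]),Rt.T@T[:3,:3])
E
```

```text
side 0.04550106513360791 [0.4703 0.023 ] [[0.00047638981134878744, -9.549888298307496e-05], [0.0001981114721471, 0.0010337606113604292], [0.0006485092437447104, -0.000846359214161041], [-0.0013230105272404868, -9.190251421636875e-05]] knob [ 0.4687 -0.0708] [-0.0058 -0.0937]
scene 0.0017361729642964131 [0.4703 0.0284] [[0.004150901031482024, 0.0008773374257734223], [-0.0049563348012703345, -0.0006399167689941435], [0.003949613255605666, 0.0002513717275577365], [-0.0031441794858173555, -0.0004887923843370778]] knob [ 0.4697 -0.0748] [-0.0008 -0.1031]
0.023850232327678675 [0.4703 0.0257]
{'K': array([[319.7129,   0.    , 323.0184],
       [  0.    , 319.7129, 204.975 ],
       [  0.    ,   0.    ,   1.    ]]), 'D': array([-0.0611,  0.    ,  0.    ,  0.    ,  0.    ]), 'world_from_camera': array([[ 0.2838, -0.9278, -0.2423,  0.2256],
       [-0.9589, -0.2749, -0.0706, -0.5063],
       [-0.0011,  0.2524, -0.9676,  0.3849],
       [ 0.    ,  0.    ,  0.    ,  1.    ]])}
[[ 0.2829 -0.0002  0.9592]
 [-0.9592  0.001   0.2829]
 [-0.001  -1.      0.0001]] [-0.0005 -0.1689  0.0732] [[ 1.      0.001   0.0002]
 [ 0.0001 -0.2524  0.9676]
 [ 0.001  -0.9676 -0.2524]]
```

```bash
python3 - <<'E'
from h import *
np.set_printoptions(precision=3,suppress=True)
for n,p,z,l in (("side",(331,260),.106,"jar"),("scene",(346,115),.106,"jar"),("scene",(244,150),.0,"kettle base L"),("scene",(297,148),.0,"kettle base R"),("side",(425,285),0,"kettle front"),("side",(386,262),0,"kettle left"),("side",(289,268),.05,"purple1"),("side",(343,313),.05,"purple2"),("scene",(247,218),.065,"frost"),("scene",(288,297),.05,"egg")):
    print(l,cast(n,[p],z)[0])
E
```

```text
jar [ 0.523 -0.271]
jar [ 0.519 -0.262]
kettle base L [ 0.782 -0.095]
kettle base R [ 0.639 -0.174]
kettle front [ 0.736 -0.218]
kettle left [ 0.652 -0.151]
purple1 [ 0.432 -0.244]
purple2 [ 0.552 -0.36 ]
frost [0.598 0.16 ]
egg [0.415 0.29 ]
```

>>> {"method": "apply_moves", "body": {
  "deltas": [
    {"dp": [0, 0, 0.03], "roll": 0.05, "grip": 1},
    {"dp": [0, 0, 0.03], "roll": 0.05, "grip": 1},
    {"dp": [0, 0, 0.03], "roll": 0.05, "grip": 1},
    {"dp": [0, 0, 0.03], "roll": 0.05, "grip": 1},
    {"dp": [0, 0, 0.03], "roll": 0.046, "grip": 1}
  ],
  "newtons": 10
}}

```text
time_s: 0.72
ee_pos: [0.3035, -0.4994, 0.2161]
eef_rot: [-1.571, 0.001, -1.532]
force: [-0.2, 0.1, 0.7]
grip_width: 0.0473
```

>>> {"method": "apply_moves", "body": {
  "deltas": [
    {"dp": [-0.04, 0, 0.02], "roll": 0, "grip": 1},
    {"dp": [-0.04, 0, 0.02], "roll": 0, "grip": 1},
    {"dp": [-0.04, 0, 0.02], "roll": 0, "grip": 1},
    {"dp": [-0.04, 0, 0.02], "roll": 0, "grip": 1},
    {"dp": [-0.04, 0, 0.02], "roll": 0, "grip": 1},
    {"dp": [-0.04, 0, 0.02], "roll": 0, "grip": 1},
    {"dp": [-0.04, 0, 0.02], "roll": 0, "grip": 1},
    {"dp": [-0.04, 0, 0.02], "roll": 0, "grip": 1},
    {"dp": [-0.04, 0, 0.02], "roll": 0, "grip": 1},
    {"dp": [0, 0, 0], "roll": 0, "grip": 1}
  ]
}}

```text
time_s: 1.98
ee_pos: [0.4683, -0.1307, 0.2162]
eef_rot: [-1.571, 0.0, -1.527]
force: [-0.7, 0.4, -0.2]
grip_width: 0.0005
```

```bash
python3 - <<'E'
from h import *
import pickle
o=ctrl.get_obs();I=imaging.camera_info("wrist");im=imaging.camera("wrist")
cv2.imwrite("pics/w1.png",im);pickle.dump(I,open("w1.pkl","wb"));print(o["ee_pos"],o["eef_rot"],o["time_s"])
E
```

```text
[ 0.46831726 -0.13067127  0.21619478] [-1.57121892e+00  3.84882477e-04 -1.52665186e+00] 1.975
```

View pics/w1.png

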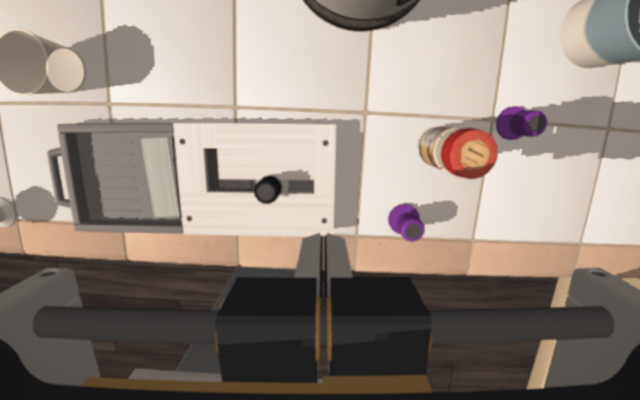

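The wrist view shows the deck corners at about (174,124), (336,124), (181,235) and (335,234). The knob top is at (267,189), and the short leg runs up to (211,149).

```bash
python3 - <<'E'
from h import *
import pickle
np.set_printoptions(precision=4,suppress=True)
I=pickle.load(open("w1.pkl","rb"));im=cv2.imread("pics/w1.png")
L=np.array([(-65,10),(65,10),(-65,-170),(65,-170)])/1e3
w=cast("wrist",[(181,235),(174,124),(335,234),(336,124)],.0255,I)
th,R,t,e=fit(L,w);print(th,t,e.tolist())
m=(im.max(2)<45).astype(np.uint8);m[:175]=0;m[205:]=0;m[:,:252]=0;m[:,290:]=0
ys,xs=np.nonzero(m);print(xs.min(),xs.max(),ys.min(),ys.max(),xs.mean(),ys.mean())
k=cast("wrist",[(267,189)],.056,I)[0];print("knob",k,R.T@(k-t))
print("slot px local", (cast("wrist",[(211,149),(206,192),(314,187)],.0255,I)-t)@R)
E
```

```text
0.03801832915851877 [0.4687 0.0271] [[-0.0011227531435480387, 0.0039672400572741615], [-0.0005611595163667049, -0.0013753599958651608], [0.0021907779249011883, -0.001731548908857461], [-0.0005068652649863337, -0.0008603311525515744]]
255 280 177 201 271.25 184.95098039215685
knob [ 0.4701 -0.0711] [-0.0023 -0.0982]
slot px local [[ 0.0368 -0.0311]
 [-0.0127 -0.0214]
 [-0.006  -0.1468]]
```

>>> {"method": "apply_moves", "body": {
  "deltas": [
    {"dp": [0, 0.03, 0.002], "roll": 0, "grip": 1},
    {"dp": [0, 0.04, 0], "roll": 0, "grip": 1},
    {"dp": [0, 0.04, 0], "roll": 0, "grip": 1},
    {"dp": [0, 0.03, 0], "roll": 0, "grip": 1},
    {"dp": [0, 0.02, 0], "roll": 0, "grip": 1},
    {"dp": [0, 0.01, 0], "roll": 0, "grip": 1},
    {"dp": [0, 0, 0], "roll": 0, "grip": 1}
  ]
}}

```text
time_s: 2.9
ee_pos: [0.4695, -0.1331, 0.0463]
eef_rot: [-1.572, 0.0, -1.531]
force: [1.4, -0.8, 0.2]
grip_width: 0.0008
```

```bash
python3 - <<'E'
from h import *
cv2.imwrite("pics/w2.png",imaging.camera("wrist")[80:400,120:440])
E
```

```text
(no output)
```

View pics/w2.png

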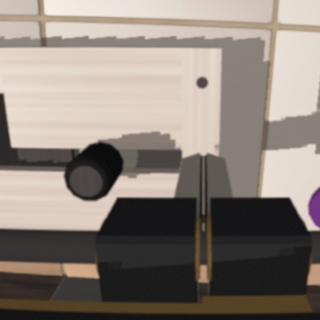

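>>> {"method": "apply_moves", "body": {
  "deltas": [
    {"dp": [-0.01, 0, 0], "roll": 0, "grip": 1},
    {"dp": [-0.01, 0, 0], "roll": 0, "grip": 1},
    {"dp": [-0.005, 0, 0], "roll": 0, "grip": 1},
    {"dp": [-0.005, 0, 0], "roll": 0, "grip": 1},
    {"dp": [-0.005, 0, 0], "roll": 0, "grip": 1},
    {"dp": [-0.005, 0, 0], "roll": 0, "grip": 1},
    {"dp": [-0.005, 0, 0], "roll": 0, "grip": 1},
    {"dp": [-0.005, 0, 0], "roll": 0, "grip": 1},
    {"dp": [-0.005, 0, 0], "roll": 0, "grip": 1},
    {"dp": [-0.005, 0, 0], "roll": 0, "grip": 1}
  ]
}}

```text
time_s: 4.2
ee_pos: [0.4673, -0.0724, 0.0465]
eef_rot: [-1.571, -0.0, -1.53]
force: [-0.5, -1.3, 0.6]
grip_width: 0.0007
```

```bash
python3 - <<'E'
from h import *
cv2.imwrite("pics/w3.png",imaging.camera("wrist")[60:380,100:440])
E
```

```text
(no output)
```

View pics/w3.png

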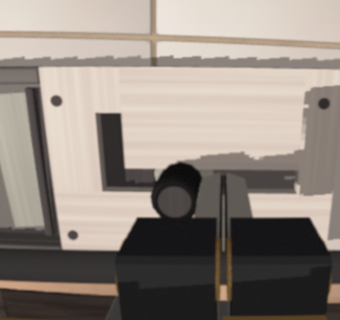

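The fingers are touching the knob and it slides freely, with about 45 mm left to the corner. I'll slow down near the end.

>>> {"method": "apply_moves", "body": {
  "deltas": [
    {"dp": [-0.005, 0, 0], "roll": 0, "grip": 1},
    {"dp": [-0.005, 0, 0], "roll": 0, "grip": 1},
    {"dp": [-0.005, 0, 0], "roll": 0, "grip": 1},
    {"dp": [-0.005, 0, 0], "roll": 0, "grip": 1},
    {"dp": [-0.005, 0, 0], "roll": 0, "grip": 1},
    {"dp": [-0.005, 0, 0], "roll": 0, "grip": 1},
    {"dp": [-0.003, 0, 0], "roll": 0, "grip": 1},
    {"dp": [-0.002, 0, 0], "roll": 0, "grip": 1},
    {"dp": [-0.002, 0, 0], "roll": 0, "grip": 1}
  ]
}}

```text
time_s: 5.38
ee_pos: [0.4658, -0.0356, 0.0465]
eef_rot: [-1.571, -0.0, -1.53]
force: [-0.6, -0.4, 1.1]
grip_width: 0.0005
```

>>> {"method": "apply_moves", "body": {
  "deltas": [
    {"dp": [-0.001, 0, 0], "roll": 0, "grip": 1},
    {"dp": [-0.001, 0, 0], "roll": 0, "grip": 1}
  ]
}}

```text
time_s: 5.62
ee_pos: [0.4657, -0.0337, 0.0465]
eef_rot: [-1.571, 0.0, -1.53]
force: [-0.4, -0.5, 0.2]
grip_width: 0.0006
```

>>> {"method": "apply_moves", "body": {
  "deltas": [
    {"dp": [-0.001, 0, 0], "roll": 0, "grip": 1},
    {"dp": [0, 0, 0], "roll": 0, "grip": 1}
  ]
}}

```text
time_s: 5.88
ee_pos: [0.4657, -0.0327, 0.0464]
eef_rot: [-1.571, 0.0, -1.53]
force: [0.6, -0.1, -0.1]
grip_width: 0.0006
```

Not at the corner yet, so I'll continue in 1 mm steps.

>>> {"method": "apply_moves", "body": {
  "deltas": [
    {"dp": [-0.001, 0, 0], "roll": 0, "grip": 1},
    {"dp": [-0.001, 0, 0], "roll": 0, "grip": 1},
    {"dp": [-0.001, 0, 0], "roll": 0, "grip": 1}
  ]
}}

```text
time_s: 6.25
ee_pos: [0.4656, -0.0296, 0.0465]
eef_rot: [-1.571, 0.0, -1.53]
force: [0.0, 0.1, 0.8]
grip_width: 0.0007
```

>>> {"method": "apply_moves", "body": {
  "deltas": [
    {"dp": [-0.001, 0, 0], "roll": 0, "grip": 1},
    {"dp": [-0.001, 0, 0], "roll": 0, "grip": 1}
  ]
}}

```text
time_s: 6.5
ee_pos: [0.4655, -0.0276, 0.0464]
eef_rot: [-1.571, 0.0, -1.53]
force: [-0.2, -1.0, 0.2]
grip_width: 0.0007
```

```bash
python3 - <<'E'
from h import *
import pickle
pickle.dump(imaging.camera_info("wrist"),open("w4.pkl","wb"));im=imaging.camera("wrist")
cv2.imwrite("pics/w4f.png",im);cv2.imwrite("pics/w4.png",im[60:360,140:440])
E
```

```text
(no output)
```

View pics/w4.png

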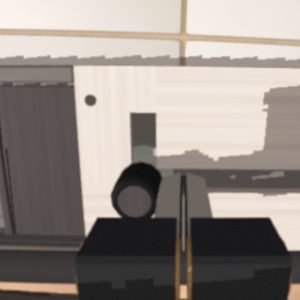

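>>> {"method": "apply_moves", "body": {
  "deltas": [
    {"dp": [-0.001, 0, 0], "roll": 0, "grip": 1},
    {"dp": [-0.001, 0, 0], "roll": 0, "grip": 1}
  ]
}}

```text
time_s: 6.8
ee_pos: [0.4657, -0.0261, 0.0468]
eef_rot: [-1.57, -0.001, -1.53]
force: [-0.3, -8.3, 5.7]
grip_width: 0.0006
```

```bash
python3 - <<'E'
from h import *
import pickle
I=pickle.load(open("w4.pkl","rb"));t=np.array([.469,.0265]);c,s=np.cos(.04),np.sin(.04);R=np.array([[c,-s],[s,c]])
print((cast("wrist",[(276,260)],.056,I)-t)@R, (cast("wrist",[(271,173),(296,173)],.0255,I)-t)@R)
E
```

```text
[[-0.00499724 -0.02810003]] [[ 0.03761886 -0.02228134]
 [ 0.03762297 -0.03728687]]
```

Stopped at the corner with about 8 N, and the measured knob position is (-5,-28) mm. Next I'll back off, go around to the knob's -x side at the same height, and stop short of it.

>>> {"method": "apply_moves", "body": {
  "deltas": [
    {"dp": [0.005, 0, 0], "roll": 0, "grip": 1},
    {"dp": [0.01, 0, 0], "roll": 0, "grip": 1},
    {"dp": [0, 0, -0.02], "roll": 0, "grip": 1},
    {"dp": [0, 0, -0.02], "roll": 0, "grip": 1},
    {"dp": [0, 0, 0], "roll": 0, "grip": 1},
    {"dp": [-0.02, 0, 0], "roll": 0, "grip": 1},
    {"dp": [-0.018, 0, 0], "roll": 0, "grip": 1},
    {"dp": [0, 0, 0], "roll": 0, "grip": 1}
  ]
}}

```text
time_s: 7.8
ee_pos: [0.4252, -0.004, 0.0465]
eef_rot: [-1.57, 0.0, -1.529]
force: [0.3, 1.0, -0.6]
grip_width: 0.0006
```

```bash
python3 - <<'E'
from h import *
im=imaging.camera("wrist");cv2.imwrite("pics/w5.png",im[60:360,140:440])
o=ctrl.get_obs();t=np.array([.469,.0265]);c,s=np.cos(.04),np.sin(.04);R=np.array([[c,-s],[s,c]])
print((o["ee_pos"][:2]-t)@R)
E
```

```text
[-0.04509473 -0.02915407]
```

View pics/w5.png

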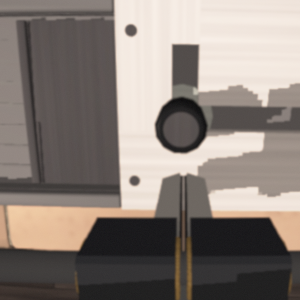

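The fingers are lined up behind the knob. Now I'll push along slicer +x.

>>> {"method": "apply_moves", "body": {
  "deltas": [
    {"dp": [0, 0, 0.005], "roll": 0, "grip": 1},
    {"dp": [0, 0, 0.005], "roll": 0, "grip": 1},
    {"dp": [0, 0, 0.005], "roll": 0, "grip": 1},
    {"dp": [0, 0, 0.005], "roll": 0, "grip": 1},
    {"dp": [0, 0, 0.005], "roll": 0, "grip": 1},
    {"dp": [0, 0, 0.005], "roll": 0, "grip": 1},
    {"dp": [0, 0, 0.005], "roll": 0, "grip": 1},
    {"dp": [0, 0, 0.005], "roll": 0, "grip": 1},
    {"dp": [0, 0, 0.005], "roll": 0, "grip": 1}
  ]
}}

```text
time_s: 8.98
ee_pos: [0.4698, -0.0025, 0.0464]
eef_rot: [-1.571, -0.0, -1.53]
force: [-0.9, 0.1, 0.4]
grip_width: 0.0005
```

>>> {"method": "apply_moves", "body": {
  "deltas": [
    {"dp": [0, 0, 0.002], "roll": 0, "grip": 1},
    {"dp": [0, 0, 0.002], "roll": 0, "grip": 1},
    {"dp": [0, 0, 0.001], "roll": 0, "grip": 1},
    {"dp": [0, 0, 0.001], "roll": 0, "grip": 1}
  ]
}}

```text
time_s: 9.48
ee_pos: [0.4755, -0.0023, 0.0464]
eef_rot: [-1.571, 0.0, -1.53]
force: [-0.8, -0.1, -0.4]
grip_width: 0.0006
```

>>> {"method": "apply_moves", "body": {
  "deltas": [
    {"dp": [0, 0, 0.001], "roll": 0, "grip": 1},
    {"dp": [0, 0, 0.001], "roll": 0, "grip": 1}
  ]
}}

```text
time_s: 9.72
ee_pos: [0.4775, -0.0022, 0.0465]
eef_rot: [-1.571, 0.0, -1.53]
force: [-0.5, 0.3, -1.1]
grip_width: 0.0003
```

>>> {"method": "apply_moves", "body": {
  "deltas": [
    {"dp": [0, 0, 0.001], "roll": 0, "grip": 1},
    {"dp": [0, 0, 0.001], "roll": 0, "grip": 1}
  ]
}}

```text
time_s: 9.98
ee_pos: [0.4794, -0.0021, 0.0464]
eef_rot: [-1.571, 0.0, -1.53]
force: [-2.5, 0.3, 1.2]
grip_width: 0.0005
```

>>> {"method": "apply_moves", "body": {
  "deltas": [
    {"dp": [0, 0, 0.001], "roll": 0, "grip": 1}
  ]
}}

```text
time_s: 10.1
ee_pos: [0.4799, -0.0021, 0.0464]
eef_rot: [-1.573, 0.0, -1.53]
force: [-8.7, -0.7, 6.1]
grip_width: 0.0005
```

```bash
python3 - <<'E'
from h import *
import pickle
pickle.dump(imaging.camera_info("wrist"),open("w6.pkl","wb"));im=imaging.camera("wrist");cv2.imwrite("pics/w6.png",im[60:360,140:440])
E
```

```text
(no output)
```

View pics/w6.png

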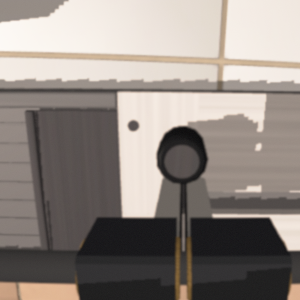

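It stopped at the predicted spot with about 9 N. Now I'll back off, rise and check from above.

>>> {"method": "apply_moves", "body": {
  "deltas": [
    {"dp": [0, 0, -0.005], "roll": 0, "grip": 1},
    {"dp": [0, 0, -0.02], "roll": 0, "grip": 1},
    {"dp": [0, -0.01, -0.02], "roll": 0, "grip": 1},
    {"dp": [0, -0.05, 0], "roll": 0, "grip": 1},
    {"dp": [0, -0.05, 0], "roll": 0, "grip": 1},
    {"dp": [0, -0.04, 0], "roll": 0, "grip": 1},
    {"dp": [0, 0, 0], "roll": 0, "grip": 1},
    {"dp": [0, 0, 0], "roll": 0, "grip": 1}
  ]
}}

```text
time_s: 11.15
ee_pos: [0.4351, -0.0039, 0.1956]
eef_rot: [-1.572, 0.0, -1.53]
force: [-0.0, 0.1, -0.8]
grip_width: 0.0006
```

```bash
python3 - <<'E'
from h import *
import pickle
pickle.dump(imaging.camera_info("wrist"),open("w7.pkl","wb"));im=imaging.camera("wrist");cv2.imwrite("pics/w7.png",im)
E
```

```text
(no output)
```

View pics/w7.png

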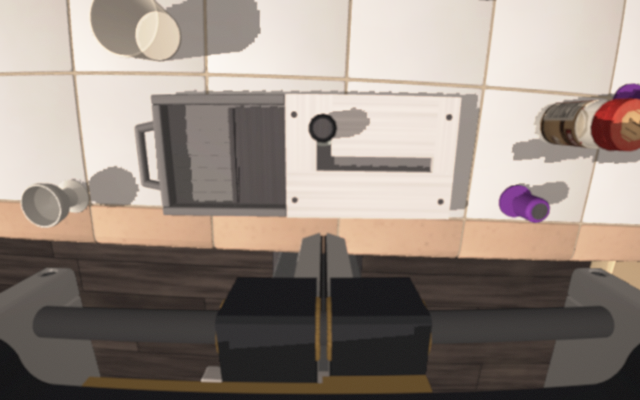

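The knob top is at (322,128), at the end of the short leg. The guard covers the blade at x 232..286, and the jar, cups and look-alikes are undisturbed.

```bash
python3 - <<'E'
from h import *
import pickle
I=pickle.load(open("w7.pkl","rb"));L=np.array([(-65,10),(65,10),(-65,-170),(65,-170)])/1e3
w=cast("wrist",[(286,215),(285,94),(455,217),(462,96)],.0255,I);th,R,t,e=fit(L,w);print(th,t,abs(e).max())
k=cast("wrist",[(322,128)],.056,I);t2=np.array([.469,.0265]);c,s=np.cos(.04),np.sin(.04)
print((k-t)@R,(k-t2)@np.array([[c,-s],[s,c]]), "guard edge",(cast("wrist",[(232,160)],.012,I)-t2)@np.array([[c,-s],[s,c]]))
print(ctrl.hand_in())
E
```

```text
0.039728275348967446 [0.47013144 0.02539828] 0.0051608932520849915
[[ 0.03123355 -0.02633545]] [[ 0.03231287 -0.02749002]] guard edge [[-0.00287493  0.07216258]]
the job is handed in; nothing more can be done
None
```

The job is handed in. With the closed fingertips I pushed the knob along the long leg to the corner, then went around and pushed it along the short leg to its end. The arm then backed off and rose clear.

- **Forces:** The knob stopped solidly at both ends. The measured force was about 10 N at the corner and about 11 N at the slot end, against a limit of 30 N.
- **Knob position:** The last wrist picture puts the knob at about (32, -27) mm in the slicer frame; the ideal is 32 mm in x and -30 ±2 mm in y. Both values pass. A second fit of the slicer's position gave (31, -26) mm, also within limits but 2 mm from the y edge. That fit had errors of up to 5 mm at the deck corners.
- **Guard:** Its front edge measured at about y = 72 mm, past the blade's edge at 58 mm, and it visibly covers the blade. I could not read the guard joint itself.
- **Surroundings:** The jar, egg cup, frosted cup and purple look-alikes looked undisturbed. This was judged by eye and not measured. The arm's contact force read about zero at the end.
- **Time:** About 11 s of the 40 s allowed.

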